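# Clamp the doll head's rod with the U-clamp

### The arm

A 7-joint arm with a two-finger parallel gripper is mounted at the origin on the work surface. World frame = base frame: x ahead of the robot, y to its left, z up, the work surface at z = 0. Lengths are in m, angles in rad, forces in N, time in s.
With the tool pointing down it reaches from about 0.4 to 0.875 m from the base axis. Payload 6.5 kg.
Tool frame: the origin (TCP) lies on the front face of the gripper's body, between the roots of the fingers; the fingertips stand 73 mm ahead of it and the grasp point (between the pads) lies 54 mm ahead of it; z points along the fingers, x is the direction in which the jaws open and shut, and the axes are right-handed (so a half turn about z gives the same grasp; the last joint's range is limited). The gripper opens to 85 mm and grips with 20 to 120 N. Pads are 22 mm wide; open, the fingers measure 114 mm over their backs; the gripper's body (76 mm by 85 mm) begins 54 mm behind the grasp point. The pads swing forward as they close: fully open they stand 13 mm farther back than shut.
Start: joints at [-1.334, 0.536, -0.004, 1.538, 0.003, 1.067, -0.071], TCP at [0.194, 0.62, 0.304] pointing down, gripper open.
Joint ranges: [-2.7, 2.7], [-0.37, 2.16], [-1.27, 1.26], [0.24, 2.4], [-1.31, 4.45], [0.19, 1.91], [-2.76, 2.76]. Speed limits (rad/s): [2.39, 2.39, 3.14, 3.14, 3.14, 3.14, 3.14].

### API

Orientations are given as a unit quaternion [w, x, y, z].
In Python, from workcell import arm, viewer gives the robot as it stands. The module is installed in compiled form; this text tells all that it offers.
- The arm moves only by the shell command python3 -m crank 'ROWS' [OPENING]. ROWS is JSON, a list of rows, each a list of 6 numbers: the shift along the world's x, y, z in mm, then the turn, a rotation vector about the world's x, y, z in rad. In form: [[x, y, z, ax, ay, az], ...]. A call has 1 to 8 rows; each row is the pose to reach, as a shift and turn from the pose measured when the call began; what a row does not reach only later rows make up. A row lasts 1/8 s, in which the tool goes at most 62.5 mm and 10.7 degrees, less where a joint would pass 70% of its speed; a pose out of reach is approached as far as the arm can. A call with a gripper value outside its range is refused whole. OPENING is the closure, from 0 (fully open) to 1 (shut), set as the call begins (- or left out, the last holds). The fingers move at their own pace and stop on an object; the grip force is fixed at half the most. Time passes only in rows, so rows that repeat a pose let the fingers close. It gives the time, the measured TCP pose, the force and the opening at its end, in the units of the state.
- arm.state(): the state, without advancing time (a new reading comes with each control period).
- viewer.read_camera(name): name is "scene" or "top"; returns a dict with "image" (400x640x3 uint8, red, green, blue), "fx", "fy", "cx", "cy" (pixels), "T" (4x4, takes a point from camera to world coordinates). Camera axes: x right, y down, z forward; pixel columns grow to the right and rows downward; lengths in m; the calibration is good to about 2 mm. A picture is of the moment at which its call begins. There is no depth.
- arm.sign_off(): hands the job in, once; it reports no verdict.
Trained networks look in a picture, given as the dict that the camera call returned (one of the last four; its "shot" number tells which), for a name from the list of things; names that differ only in an ending like _2 or _b are one class to them, and where a whole thing is asked for, a point or a joint stands for the part that bears it (a point fixed in the world has none). Each returns a list of dicts, best first, with "confidence" (0 to 1); they miss things now and then, are a little off and sometimes report something else, mostly with a low value. They report only what shows in the picture. A call takes as long as a camera call.
- viewer.spot_in(picture, query): "xyz" ([x, y, z] in m, in world coordinates, good to about 4 mm: the middle of the surface that is visible of it).
- viewer.masks_of(picture, query): "pixels" (400x640 bool, what is visible of it).
The state is a dict: "time_s": time; "joint_pos": joint angles; "qd": joint speeds; "joint_torque": joint torques, N m; "position": TCP position; "tcp_rot": TCP orientation; "ft_force": force on the tool from outside, world axes, zero at the start; "ft_torque": the same for the moment, N m; "opening": finger opening in m.
Only numpy, scipy, OpenCV 4.12 (cv2) and the standard library are available. Lean on these libraries where they do the work, as an engineer would, in place of code of your own. Each camera call takes 0.05 s, during which the arm holds its last target. There are 200 camera calls.

### The job

Clamp the doll head's rod in its wooden stand for painting: take the wide U-clamp with the red grip out of its rest, bring it over the rod and lower it so that one leg goes down on each side of the rod into the stand's two holes. Guide the legs into the holes in the grip rather than dropping it; it must end fully home, upright with both brass collars down on the stand. Leave the narrow clamp with the blue grip where it is.

Things in the scene. Friction and masses are not known exactly. Their poses are not given: they have to be found in the camera images.
- wide_clamp_grip (a point): Centre of the red grip (16 x 44 x 26 mm in x, y, z; take it by the 16 mm from above) of the loose wide steel U-clamp. Origin here; z up; y from leg to leg. Legs 8 mm thick at y = +-38 mm, feet 88 mm below, undersides of the 38 mm brass collars 54 mm below; half-turn symmetric. It starts upright in a fixed dark wooden rest (60 x 126, 40 high), collars on it, this point 94 mm above the table.
- stand: Fixed light wooden block 70 (x) x 150 (y) x 50 mm high; origin: centre of underside. Two 23 mm through holes at x = 0, y = +-38 mm. Steel rod, 14 mm, lies along x on top, between the holes, its top at 65 mm, x = -95 to 75. White doll head, black hair, on its -x end, to x = -175, top 88 mm. Clamp home: its grip centre is 104 mm above the origin, its x along this x, either way round.
- narrow_clamp_grip (a point): Centre of the blue grip (16 x 30 x 26 mm) of the loose narrow steel U-clamp, legs 42 mm apart, too narrow for the stand: leave it. Same height and axes as the wide one; upright in its own fixed dark wooden rest (60 x 92, 40 mm high), this point 94 mm above the table.

How it is judged:
By the outcome, as a careful person would: the job done as asked, in the order asked, and still so for the second after the job is handed in, with the robot touching nothing.
It also fails if it takes over 43 s, if anything falls off the work surface, if the arm or the gripper's body presses on something with over 40 N, if the wrist force passes 120 N, or if a joint passes its speed limit or range.

## Working session

There is one attempt and no reset: what is moved stays moved. The work goes in short steps, Python scripts to look and compute and a shell command to move; the robot and the scene stay as the last step left them, time stands still between calls to the robot, and variables do not carry over. Pictures are saved under pics/ and viewed, about 8 in all and at most 12, crops included, and the job is handed in when it is done.

```bash
mkdir -p pics
cat > h.py <<'E'
import numpy as np, cv2
from workcell import arm, viewer
def save(p,f,crop=None,s=1):
    im=p["image"][:,:,::-1]
    if crop: x0,y0,x1,y1=crop; im=im[y0:y1,x0:x1]
    cv2.imwrite(f,cv2.resize(im,None,fx=s,fy=s,interpolation=cv2.INTER_CUBIC))
def ray(p,u,v,z):
    T=np.array(p["T"]); d=T[:3,:3]@[(u-p["cx"])/p["fx"],(v-p["cy"])/p["fy"],1]; o=T[:3,3]
    return o+d*(z-o[2])/d[2]
def proj(p,X):
    T=np.array(p["T"]); c=T[:3,:3].T@(np.array(X)-T[:3,3]); return p["fx"]*c[0]/c[2]+p["cx"],p["fy"]*c[1]/c[2]+p["cy"]
E
python3 - <<'E'
from h import *
np.set_printoptions(precision=4,suppress=True)
s=arm.state(); print(s)
ps={n:viewer.read_camera(n) for n in("scene","top")}
for n,p in ps.items():
    print(n,p["fx"],p["cx"],p["cy"],np.array(p["T"]))
    save(p,f"pics/{n}0.png")
    for q in("wide_clamp_grip","stand","narrow_clamp_grip"):
        print(q,[(np.round(r["xyz"],4),round(r["confidence"],2)) for r in viewer.spot_in(p,q)])
        for r in viewer.masks_of(p,q)[:2]:
            m=r["pixels"].astype(np.uint8); print("  mask",r["confidence"],m.sum(),cv2.minAreaRect(cv2.findNonZero(m)))
E
```

```text
{'time_s': 0.0, 'joint_pos': array([-1.3342,  0.5372, -0.0044,  1.5389,  0.0026,  1.0673, -0.0712]), 'qd': array([ 0.0003,  0.0008,  0.0008, -0.0011, -0.    ,  0.0008, -0.0004]), 'joint_torque': array([ -0.0006, -58.3438,   1.0482, -25.9099,   0.0123,   0.0097,
         0.    ]), 'position': array([0.1937, 0.6199, 0.303 ]), 'tcp_rot': array([ 0.0006,  0.8056,  0.5924, -0.0007]), 'ft_force': array([0.2884, 0.1992, 0.4624]), 'ft_torque': array([ 0.0439,  0.0558, -0.0399]), 'opening': 0.0853848711064468}
scene 456.80016305473765 314.45078628272006 207.37988940111407 [[-0.5996  0.5733 -0.5583  1.2141]
 [ 0.8001  0.446  -0.4012  0.4642]
 [ 0.019  -0.6873 -0.7262  0.9235]
 [ 0.      0.      0.      1.    ]]
wide_clamp_grip [(array([0.5157, 0.2899, 0.0514]), 0.89)]
  mask 0.93 622 ((427.5293884277344, 255.11761474609375), (44.03688049316406, 24.513141632080078), 49.398704528808594)
stand [(array([ 0.564 , -0.2424,  0.0518]), 0.87)]
  mask 0.62 2023 ((256.5384216308594, 171.80764770507812), (51.30976104736328, 75.99392700195312), 56.30992889404297)
narrow_clamp_grip [(array([ 0.6087, -0.0041
[... 165 characters left out ...]
.2275845813332 198.97440504240683 [[ 0.0146 -0.9875  0.1572  0.409 ]
 [-0.9995 -0.0186 -0.0243  0.0158]
 [ 0.027  -0.1568 -0.9873  0.9756]
 [ 0.      0.      0.      1.    ]]
wide_clamp_grip [(array([0.5078, 0.268 , 0.0493]), 0.66)]
  mask 0.56 580 ((183.6000213623047, 217.80001831054688), (50.98234939575195, 16.994115829467773), 26.56505012512207)
stand [(array([ 0.5483, -0.2509,  0.0513]), 0.95)]
  mask 0.68 3493 ((433.2423400878906, 216.55972290039062), (100.4997787475586, 76.22464752197266), 64.85520935058594)
narrow_clamp_grip [(array([ 0.5986, -0.0101,  0.0772]), 0.6)]
  mask 0.82 322 ((318.44122314453125, 175.98854064941406), (15.309229850769043, 29.11965560913086), 74.47589111328125)
```

View pics/scene0.png

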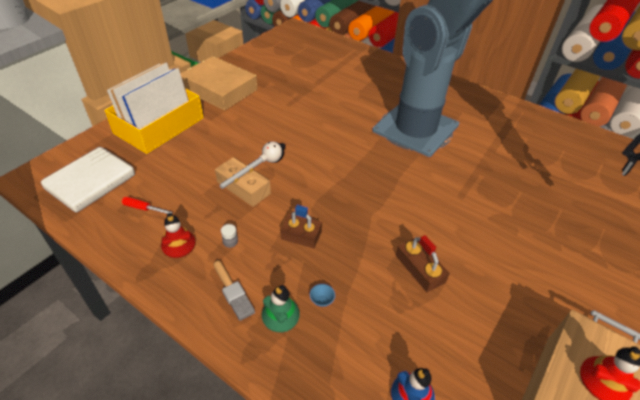

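View pics/top0.png

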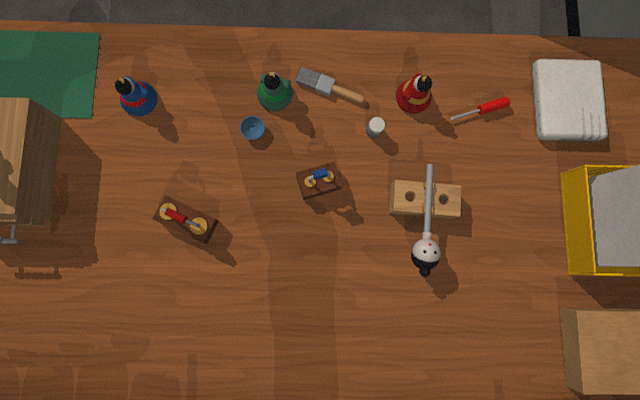

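The scene view shows the red clamp at about (428,250), the stand at (245,180) and the blue clamp at (301,225). In the top view they are at (183,217), (426,198) and (320,178). I'll zoom in to measure them precisely.

Run:
```python
from h import *
t=viewer.read_camera("top"); s=viewer.read_camera("scene")
import pickle; pickle.dump((t,s),open("p.pkl","wb"))
def c(p,x,y): return cv2.resize(p["image"][y:y+60,x:x+80,::-1],None,fx=5,fy=5,interpolation=cv2.INTER_CUBIC)
cv2.imwrite("pics/m.png",np.vstack([np.hstack([c(t,145,190),c(t,386,170)]),np.hstack([c(s,385,230),c(s,205,150)])]))
```

```text
(no output)
```

View pics/m.png

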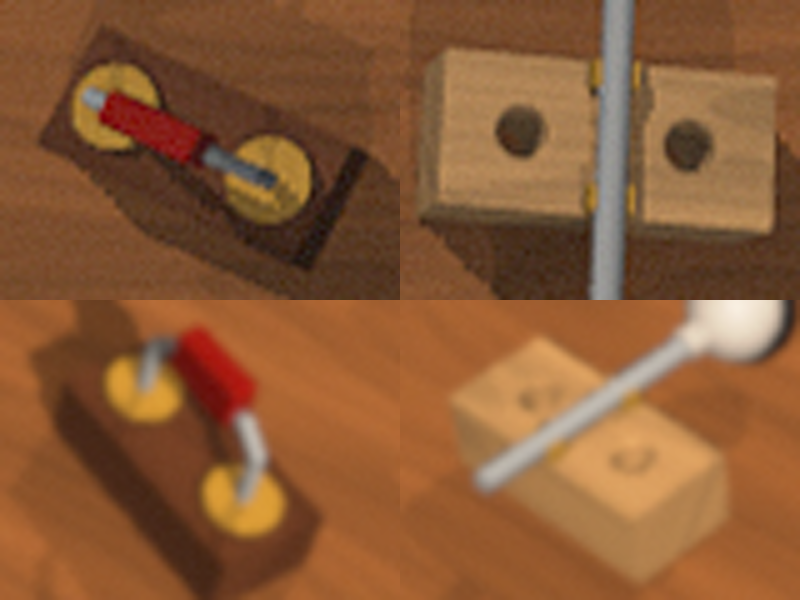

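The crops show both gold collars and the red grip in each view, and both stand holes with the rod between them. I'll fit the poses from these pixels.

```bash
cat > fit.py <<'E'
from h import *
import pickle
from scipy.optimize import least_squares
t,s=pickle.load(open("p.pkl","rb"))
def fit(obs,x0):
    def f(q):
        c,sn=np.cos(q[2]),np.sin(q[2]); r=[]
        for p,X,uv in obs:
            w=[q[0]+c*X[0]-sn*X[1],q[1]+sn*X[0]+c*X[1],X[2]]; r+=list(np.subtract(proj(p,w),uv))
        return r
    o=least_squares(f,x0,loss="soft_l1"); print(np.round(o.x,4),np.round(o.fun.reshape(-1,2),1).tolist())
    return o.x
T=lambda a,b,z:(a/1e3,b/1e3,z/1e3)
C=lambda p,o,x,y:(o[0]+x/5-.4,o[1]+y/5-.4)
a=(145,190);b=(386,170);c=(385,230);d=(205,150)
cl=[(t,T(0,38,43),C(t,a,115,107)),(t,T(0,-38,43),C(t,a,268,180)),(s,T(0,38,43),C(s,c,145,88)),(s,T(0,-38,43),C(s,c,245,200))]
# pole of yaw: in world, left in top image = +y
st=[(t,T(0,38,50),C(t,b,120,131)),(t,T(0,-38,50),C(t,b,289,145)),(t,T(35,75,50),C(t,b,47,48)),(t,T(35,-75,50),C(t,b,377,77)),(t,T(-35,-75,50),C(t,b,373,234)),
(s,T(0,-38,50),C(s,d,141,100)),(s,T(0,38,50),C(s,d,233,158)),(s,T(-35,-75,50),C(s,d,140,38)),(s,T(35,-75,50),C(s,d,50,102)),(s,T(-35,75,50),C(s,d,322,155)),(s,T(35,75,50),C(s,d,235,218))]
if __name__=="__main__":
    # scene collars: try both assignments
    for sg in(1,-1):
        fit(cl[:2]+[(s,T(0,sg*38,43),cl[2][2]),(s,T(0,-sg*38,43),cl[3][2])],[.5,.28,-.3])
    fit([o for o in cl if o[0] is t],[.5,.28,-.3]); 
    for q in(st,st[:5],st[5:]): fit(q,[.55,-.24,0])
    for p in(t,s):
        im=p["image"].astype(int); m=(im[...,0]>110)&(im[...,1]<60)&(im[...,2]<60)
        m[:, :]&=viewer is not None
        u0,v0=(183,217) if p is t else (428,250)
        vv,uu=np.nonzero(m); k=(abs(uu-u0)<30)&(abs(vv-v0)<30); print("red",uu[k].mean(),vv[k].mean(),k.sum(),ray(p,uu[k].mean(),vv[k].mean(),.10))
E
python3 fit.py
```

```text
[ 0.5088  0.2842 -0.4491] [[0.2, -0.4], [-0.1, 0.4], [18.9, 21.5], [-20.1, -23.4]]
[ 0.5094  0.2854 -0.4202] [[-0.6, -0.2], [-0.4, -0.3], [-0.1, -0.5], [-0.4, -0.7]]
[ 0.5089  0.2843 -0.4244] [[-0.1, -0.0], [0.1, 0.0]]
[ 0.5654 -0.2572 -0.0695] [[0.4, -0.2], [0.2, 0.0], [-0.6, -0.2], [-0.6, -0.2], [-0.7, -0.9], [-0.2, -1.4], [-0.1, -0.8], [0.3, -0.6], [-0.1, -1.5], [0.5, -0.5], [-0.4, 0.1]]
[ 0.5647 -0.2578 -0.0738] [[0.6, 0.1], [0.5, 0.3], [-0.3, -0.1], [-0.3, 0.2], [-0.5, -0.5]]
[ 0.5678 -0.2549 -0.0552] [[-0.4, -0.6], [0.1, -0.1], [-0.1, 0.2], [-0.3, -0.5], [0.7, 0.0], [0.0, 0.8]]
red 174.23664122137404 214.70229007633588 131 [0.50995132 0.28614259 0.1       ]
red 428.0846153846154 244.1153846153846 130 [0.51283691 0.28788453 0.1       ]
```

```bash
python3 -m crank '[[35,-37,0,0,0,-0.17],[80,-85,0,0,0,-0.34],[120,-128,0,0,0,-0.51],[160,-170,0,0,0,-0.68],[200,-213,0,0,0,-0.85],[240,-255,0,0,0,-1.02],[280,-298,0,0,0,-1.19],[315,-335,0,0,0,-1.36]]' 0; python3 -m crank '[[0,0,0,0,0,-0.17],[0,0,0,0,0,-0.33],[0,0,0,0,0,-0.33]]'
python3 - <<'E'
from h import *
s=arm.state();q=s["tcp_rot"];print(s["position"],q,2*np.arctan2(q[2],q[1]),s["joint_pos"])
E
```

```text
time_s: 1.8
position: [0.5102, 0.2835, 0.3043]
tcp_rot: [-0.0, 0.999, -0.049, 0.0]
ft_force: [-0.3, 1.1, -0.0]
opening: 0.0852
time_s: 2.17
position: [0.5102, 0.2837, 0.3042]
tcp_rot: [0.0, 0.977, -0.212, 0.0]
ft_force: [-0.1, 0.1, -0.9]
opening: 0.0852
[0.51019623 0.28366156 0.30423998] [ 3.31986922e-06  9.77305345e-01 -2.11835016e-01  4.35077038e-04] -0.4269044549488601 [-0.94038093  0.45248237  0.47767903  1.74214361 -0.23979388  1.00447142
 -0.80125643]
```

```bash
python3 -m crank '[[-1,1,-40,0,0,0],[-1,1,-80,0,0,0],[-1,1,-110,0,0,0],[-1,1,-132,0,0,0],[-1,1,-147,0,0,0],[-1,1,-156,0,0,0],[-1,1,-156,0,0,0]]'
python3 - <<'E'
from h import *
t=viewer.read_camera("top"); s=viewer.read_camera("scene")
def c(p,x,y): return cv2.resize(p["image"][y:y+90,x:x+100,::-1],None,fx=4,fy=4,interpolation=cv2.INTER_CUBIC)
cv2.imwrite("pics/g.png",np.hstack([c(t,135,165),c(s,375,200)]))
E
```

```text
time_s: 3.05
position: [0.5092, 0.2847, 0.1482]
tcp_rot: [0.0, 0.977, -0.211, 0.0]
ft_force: [0.6, 0.9, 0.7]
opening: 0.0854
```

View pics/g.png

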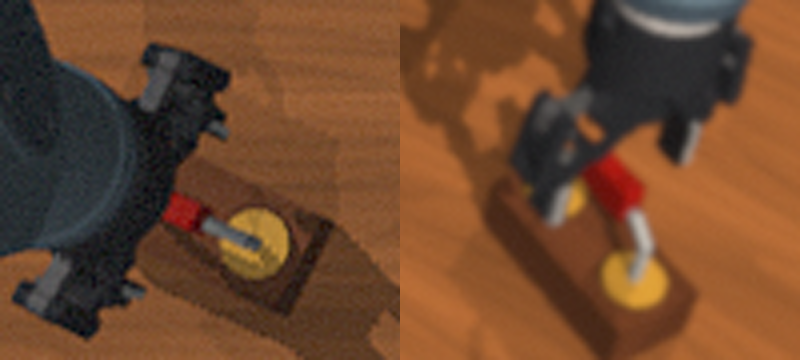

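The fingers straddle the red grip, which is centred between them. Closing, then a slow lift.

```bash
python3 -m crank '[[0,0,0,0,0,0],[0,0,0,0,0,0],[0,0,0,0,0,0],[0,0,0,0,0,0],[0,0,0,0,0,0],[0,0,0,0,0,0],[0,0,0,0,0,0],[0,0,0,0,0,0]]' 1; python3 -m crank '[[0,0,0,0,0,0],[0,0,5,0,0,0],[0,0,15,0,0,0],[0,0,30,0,0,0],[0,0,50,0,0,0],[0,0,75,0,0,0],[0,0,100,0,0,0],[0,0,120,0,0,0]]'
```

```text
time_s: 4.15
position: [0.5099, 0.2849, 0.1491]
tcp_rot: [-0.001, 0.977, -0.212, 0.001]
ft_force: [0.5, -0.6, 4.2]
opening: 0.0152
time_s: 5.15
position: [0.5102, 0.2849, 0.2716]
tcp_rot: [-0.001, 0.977, -0.212, 0.002]
ft_force: [0.2, 1.0, -2.3]
opening: 0.0152
```

```bash
python3 -m crank '[[2,-20,15,0,0,0.01],[7,-60,25,0,0,0.05],[12,-110,30,0,0,0.09],[17,-160,30,0,0,0.13],[22,-210,30,0,0,0.17],[27,-260,30,0,0,0.21],[32,-310,30,0,0,0.25],[37,-350,30,0,0,0.28]]'; python3 -m crank '[[4,-40,-2,0,0,0.03],[9,-90,-2,0,0,0.06],[14,-140,-2,0,0,0.08],[17,-175,-2,0,0,0.08],[18,-192,-2,0,0,0.08],[18,-192,-2,0,0,0.08]]'
python3 - <<'E'
from h import *
import pickle
t=viewer.read_camera("top"); s=viewer.read_camera("scene"); pickle.dump((t,s),open("p2.pkl","wb"))
st=arm.state();q=st["tcp_rot"];print(st["position"],2*np.arctan2(q[2],q[1]))
for p in(t,s): print(proj(p,st["position"]+[0,0,-.054]))
def c(p,x,y): return cv2.resize(p["image"][y:y+110,x:x+100,::-1],None,fx=4,fy=4,interpolation=cv2.INTER_CUBIC)
cv2.imwrite("pics/h.png",np.hstack([c(t,390,140),c(s,195,90)]))
E
```

```text
time_s: 6.15
position: [0.5462, -0.0692, 0.3026]
tcp_rot: [-0.001, 0.997, -0.074, 0.002]
ft_force: [0.3, -0.5, -1.5]
opening: 0.0151
time_s: 6.9
position: [0.5634, -0.2623, 0.3008]
tcp_rot: [-0.001, 0.999, -0.035, 0.002]
ft_force: [-0.4, 0.9, -2.1]
opening: 0.0151
[ 0.56431077 -0.25951478  0.30051892] -0.0668905350791996
(np.float64(459.91359026604533), np.float64(179.9562395797845))
(np.float64(233.73279117186226), np.float64(115.56537067196828))
```

View pics/h.png

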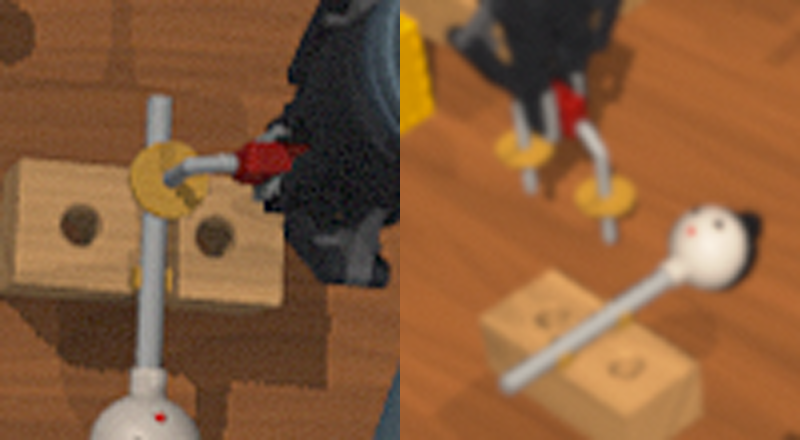

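The clamp hangs upright over the stand. The top view shows one collar at (432,185), and the scene view shows both at (226,127) and (246,139). I'll fit the held clamp's actual pose from those.

Run:
```python
from fit import *
t,s=pickle.load(open("p2.pkl","rb"))
z=300.5-54-51
for dz in(-3,0,3):
  fit([(t,T(0,38,z+dz),(431.6,184.6)),(s,T(0,-38,z+dz),(225.6,127.1)),(s,T(0,38,z+dz),(246.1,138.4))],[.565,-.26,-.07])
  fit([(s,T(0,-38,z+dz),(225.6,127.1)),(s,T(0,38,z+dz),(246.1,138.4))],[.565,-.26,-.07])
```

```text
[ 0.5637 -0.2621 -0.0442] [[-0.4, 0.1], [-0.3, -0.5], [-0.3, -0.0]]
[ 0.564  -0.2609 -0.0343] [[-0.1, -0.2], [0.1, 0.2]]
[ 0.5646 -0.2608 -0.0237] [[-0.7, -0.2], [-0.5, -0.9], [-0.0, -0.7]]
[ 0.5666 -0.2579 -0.0361] [[-0.1, -0.2], [0.1, 0.2]]
[ 0.5651 -0.2597 -0.0062] [[-0.8, -0.5], [-0.7, -1.5], [0.2, -1.5]]
[ 0.5693 -0.255  -0.038 ] [[-0.2, -0.2], [0.1, 0.2]]
```

```bash
python3 -m crank '[[1,2,-25,0,0,0],[1,2,-50,0,0,0],[1,2,-72,0,0,0],[1,2,-87,0,0,0],[1,2,-95,0,0,0],[1,2,-95,0,0,0]]'
python3 - <<'E'
from h import *
import pickle
t=viewer.read_camera("top"); s=viewer.read_camera("scene"); pickle.dump((t,s),open("p3.pkl","wb"))
st=arm.state();q=st["tcp_rot"];print(st["position"],2*np.arctan2(q[2],q[1]))
def c(p,x,y): return cv2.resize(p["image"][y:y+80,x:x+80,::-1],None,fx=5,fy=5,interpolation=cv2.INTER_CUBIC)
cv2.imwrite("pics/i.png",np.hstack([c(t,385,155),c(s,205,125)]))
E
```

```text
time_s: 7.75
position: [0.5654, -0.2571, 0.2054]
tcp_rot: [-0.002, 0.999, -0.033, 0.001]
ft_force: [-0.7, -0.2, -0.3]
opening: 0.0152
[ 0.56574895 -0.25765167  0.20627142] -0.06678819108161257
```

View pics/i.png

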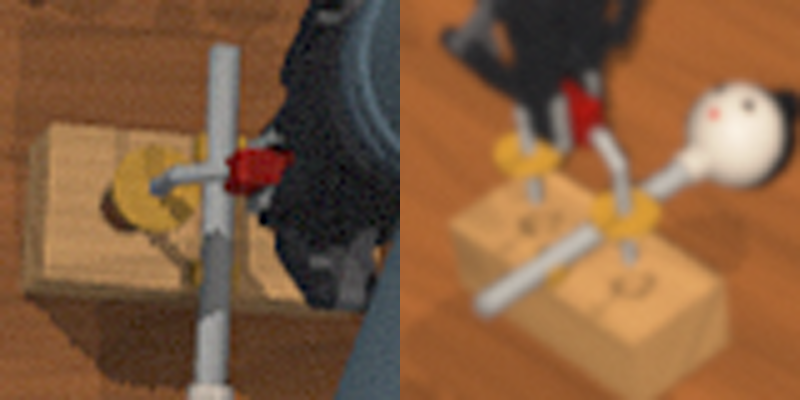

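Run:
```python
from fit import *
t,s=pickle.load(open("p3.pkl","rb"))
z=206-55-51
b=(385,155);d=(205,125)
o=[(t,T(0,38,z),C(t,b,155,189)),(s,T(0,-38,z),C(s,d,127,157)),(s,T(0,38,z),C(s,d,226,214))]
f=[(s,T(0,-38,206-55-88),C(s,d,136,196)),(s,T(0,38,206-55-88),C(s,d,229,259))]
for q in(o,o[1:],f,o+f): fit(q,[.565,-.26,-.07])
```

```text
[ 0.5672 -0.2562 -0.0042] [[-0.3, -0.3], [-0.3, -0.4], [0.3, -0.5]]
[ 0.5685 -0.2549 -0.0244] [[-0.1, -0.1], [0.1, 0.1]]
[ 0.5636 -0.2599 -0.0797] [[0.1, 0.1], [-0.1, -0.1]]
[ 0.5657 -0.2572 -0.0407] [[0.2, -0.3], [0.2, -1.1], [-0.0, -0.7], [-0.1, 1.2], [0.5, 0.4]]
```

All fits agree with the stand pose to within about 4 mm, and the holes give 7.5 mm of clearance. I'll lower it and watch the force.

```bash
python3 -m crank '[[0,0,-6,0,0,0],[0,0,-12,0,0,0],[0,0,-18,0,0,0],[0,0,-23,0,0,0],[0,0,-27,0,0,0],[0,0,-27,0,0,0]]'
python3 - <<'E'
from h import *
s=arm.state();print(s["position"],s["ft_force"],s["ft_torque"])
E
```

```text
time_s: 8.6
position: [0.5656, -0.2576, 0.1788]
tcp_rot: [-0.002, 0.999, -0.033, 0.002]
ft_force: [-1.0, 0.8, -1.4]
opening: 0.0152
[ 0.56556389 -0.25757391  0.17884229] [-1.04609591  0.82819685 -1.44339968] [-0.00197734 -0.00352323  0.03933357]
```

The TCP is at z = 0.179, so the feet are about 14 mm into the holes with no contact force. Lowering to home at about 0.159.

```bash
python3 -m crank '[[0,0,-5,0,0,0],[0,0,-10,0,0,0],[0,0,-14,0,0,0],[0,0,-17,0,0,0],[0,0,-19,0,0,0],[0,0,-19,0,0,0]]'; python3 -m crank '[[0,0,-1,0,0,0],[0,0,-1,0,0,0]]'
python3 - <<'E'
from h import *
st=arm.state();print(st["position"],st["ft_force"])
t=viewer.read_camera("top"); s=viewer.read_camera("scene")
def c(p,x,y): return cv2.resize(p["image"][y:y+80,x:x+80,::-1],None,fx=5,fy=5,interpolation=cv2.INTER_CUBIC)
cv2.imwrite("pics/j.png",np.hstack([c(t,385,155),c(s,205,125)]))
E
```

```text
time_s: 9.35
position: [0.5655, -0.2576, 0.1598]
tcp_rot: [-0.002, 0.999, -0.033, 0.002]
ft_force: [-0.1, 0.7, -0.6]
opening: 0.0149
time_s: 9.6
position: [0.5657, -0.2576, 0.1592]
tcp_rot: [-0.002, 0.999, -0.033, 0.002]
ft_force: [0.0, 1.1, 3.4]
opening: 0.0151
[ 0.56573133 -0.25761915  0.15922359] [0.01077999 1.05472607 3.35514783]
```

View pics/j.png

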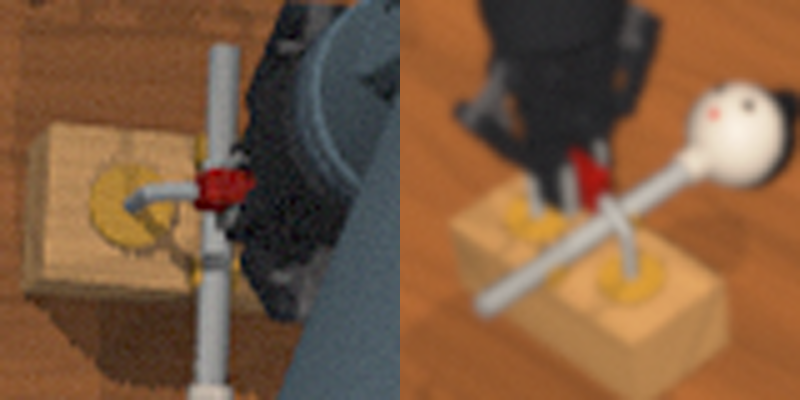

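The collars appear down on the stand, and the force has just started to rise. I'll press 1 mm more to confirm it is seated.

```bash
python3 -m crank '[[0,0,-1,0,0,0],[0,0,-1,0,0,0]]'
```

```text
time_s: 9.95
position: [0.5658, -0.2576, 0.1592]
tcp_rot: [-0.002, 0.999, -0.033, 0.002]
ft_force: [-3.6, 2.7, 10.0]
opening: 0.0156
```

It is seated: 10 N and no further travel. Releasing and retreating straight up.

```bash
python3 -m crank '[[0,0,0,0,0,0],[0,0,0,0,0,0],[0,0,0,0,0,0],[0,0,0,0,0,0],[0,0,0,0,0,0],[0,0,0,0,0,0]]' 0; python3 -m crank '[[0,0,5,0,0,0],[0,0,20,0,0,0],[0,0,45,0,0,0],[0,0,80,0,0,0],[0,0,120,0,0,0],[0,40,150,0,0,0],[0,90,150,0,0,0],[0,140,150,0,0,0]]'; python3 -m crank '[[-20,30,0,0,0,0],[-30,80,0,0,0,0],[-40,120,0,0,0,0],[-50,150,0,0,0,0],[-50,150,0,0,0,0]]'
python3 - <<'E'
from h import *
t=viewer.read_camera("top"); s=viewer.read_camera("scene")
def c(p,x,y,w=80,h=80): return cv2.resize(p["image"][y:y+h,x:x+w,::-1],(400,400),interpolation=cv2.INTER_CUBIC)
cv2.imwrite("pics/k.png",np.hstack([c(t,385,155),c(s,205,125,120,120)]))
E
```

```text
time_s: 10.7
position: [0.5658, -0.2576, 0.1591]
tcp_rot: [-0.002, 0.999, -0.033, 0.002]
ft_force: [0.5, -0.7, -0.2]
opening: 0.0853
time_s: 11.7
position: [0.566, -0.1164, 0.3109]
tcp_rot: [-0.002, 0.999, -0.034, 0.003]
ft_force: [1.4, 0.6, 0.5]
opening: 0.0855
time_s: 12.32
position: [0.5156, 0.0361, 0.3118]
tcp_rot: [-0.003, 0.999, -0.032, 0.004]
ft_force: [0.9, 0.2, 0.5]
opening: 0.0855
```

View pics/k.png

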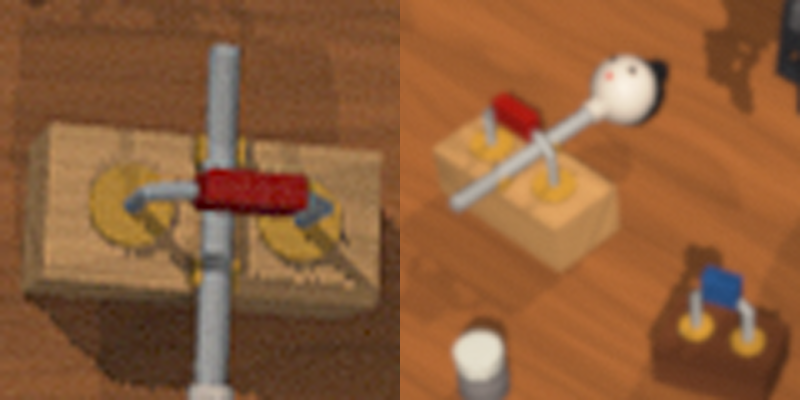

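The wide clamp stands upright with both collars flat over the holes, one leg each side of the rod. The narrow clamp is still in its rest.

```bash
python3 -c "
from workcell import arm; print(arm.sign_off())"
```

```text
the job is handed in; nothing more can be done
None
```

The wide red clamp is home in the stand, and the job was handed in at about 12.4 s of the 43 s allowed. I gripped it in its rest, carried it over the rod, guided both legs into the holes and released it only once it was seated.

- **Seating:** descent stopped at TCP z = 0.159 m, the expected home height, with about 10 N on the tool when I pressed 1 mm further. No contact force showed on the way into the holes.
- **Final picture:** both brass collars lie on the stand, one leg is on each side of the rod, the clamp is upright, and the blue narrow clamp is still in its rest. The gripper is open and clear of everything.
- **Disagreement between checks:** the pose fits from the two cameras, and from the clamp's collars and feet, differed by 2–5 mm before insertion. That is within the 7.5 mm hole clearance, and insertion went cleanly. The highest tool force reported at the end of any move was about 11 N.

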